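# Stir the drying beads

### The job

Take the blue-handled stirring rod out of its leaning cradle under the lamp, put its foot down among the beads in the steel bowl beside the red tab, and stir two full rounds counter-clockwise (seen from above), from the tab round to the tab, keeping the foot down between the beads. Go on stirring if need be until the three orange beads are no longer bunched together (at least two of them a bead's width or more apart), then lay the rod back in its cradle, foot down on the stop. Keep every bead in the bowl, touch the beads with the rod only, and leave the other things on the bench alone.

Things in the scene. Friction and masses are not known exactly. Their poses are not given: they have to be found in the camera images.
- rod_grip (a point): middle of the rod's blue handle, 165 mm from the rod's lower end. Rod 200 mm long, about 200 g: steel stem 16 mm thick with a round foot, then a square handle 22 x 22 x 70 mm (130 to 200 mm from the lower end). z runs along the rod from foot to handle; x and y are square to the handle's flats. At the start it lies in the cradle, leaning 28 degrees from vertical, rod y = stand y
- rod_foot (a point): centre of the rod's round foot, on its axis, 8 mm from the very end (foot radius 8 mm), 157 mm from the middle of the handle; same axes as the rod. While stirring, a nearly upright rod slides the beads along; a strongly leaning one rides up on beads under its slope
- stand: fixed stand, blue base plate 175 x 90 x 10 mm; origin at its underside, z up. Its 122 mm long V cradle leans 28 degrees from vertical, upper end towards the stand's -x (roughly towards the robot); the V is open towards +x and up. A black lamp head over the handle (x -68 to 13, y +-30, underside at z 328 mm; thin post at x 64) bars the way from straight above: come along the rod's slope
- cradle_foot (a point): where the centre of the rod's foot lies when the rod is home: lying in the V (50 mm wide over its wings, held by gravity), its end on the flat stop; 37 mm above the table; axes of the stand
- cradle_grip (a point): where the middle of the handle lies when the rod is home in the cradle (176 mm above the table, 77 mm to the stand's -x of its origin); axes of the stand
- bowl: fixed round steel bowl, 45 mm high, 180 mm over the rim, wall 5 mm, inner floor 6 mm above the table and 162 mm across; origin at the centre of its underside, z up, +x points to a red tab outside the rim. At the start a patch clear of beads, about 40 mm across, lies inside the tab, centred 40 mm from the bowl's axis; the orange beads are bunched on the far side from it
- bowl_floor (a point): centre of the bowl's inner floor, 6 mm above the table; axes of the bowl
- orange1_center (a point): centre of a chunky drum-shaped orange drying bead, glazed and slippery, 26 mm across and 22 mm high, 25 g, standing on the bowl's floor at the start
- orange2_center (a point): centre of a chunky drum-shaped orange drying bead, glazed and slippery, 26 mm across and 22 mm high, 25 g, standing on the bowl's floor at the start
- orange3_center (a point): centre of a chunky drum-shaped orange drying bead, glazed and slippery, 26 mm across and 22 mm high, 25 g, standing on the bowl's floor at the start
- white1_center (a point): centre of a chunky drum-shaped white drying bead, glazed and slippery, 26 mm across and 22 mm high, 25 g, standing on the bowl's floor at the start
- white2_center (a point): centre of a chunky drum-shaped white drying bead, glazed and slippery, 26 mm across and 22 mm high, 25 g, standing on the bowl's floor at the start
- white3_center (a point): centre of a chunky drum-shaped white drying bead, glazed and slippery, 26 mm across and 22 mm high, 25 g, standing on the bowl's floor at the start
- white4_center (a point): centre of a chunky drum-shaped white drying bead, glazed and slippery, 26 mm across and 22 mm high, 25 g, standing on the bowl's floor at the start
- tape_mid (a point): bystander: roll of yellow tape lying flat, 84 mm across, 22 mm high, point at its centre; leave alone
- remote_mid (a point): bystander: black remote control lying flat, 150 x 44 x 20 mm, point at its centre, x along its length; leave alone
- mug_mid (a point): bystander: blue mug, 80 mm across, 90 mm high, point half-way up; leave alone
- driver_grip (a point): bystander: screwdriver lying on the table, point in its handle; leave alone
Things that resemble listed ones, but are neither listed nor needed, are in the scene too. What is shaped like the part that bears orange3_center but purple or yellow is not meant.

How it is judged:
On the way, in this order (a step that is already met when the one before it is completed fails the run):
1. round 1: rod's foot down among the beads, at the red tab (x of rod_foot in the frame of bowl between 0.018 and 0.08 m and y of rod_foot in the frame of bowl between -0.018 and 0.018 m and z of rod_foot in the frame of bowl below 0.032 m), for 0.02 s.
2. round 1: rod's foot down among the beads, a quarter round counter-clockwise (y of rod_foot in the frame of bowl between 0.018 and 0.08 m and x of rod_foot in the frame of bowl between -0.018 and 0.018 m and z of rod_foot in the frame of bowl below 0.032 m), for 0.02 s.
3. round 1: rod's foot down among the beads, opposite the tab, and beads have been pushed along (x of rod_foot in the frame of bowl between -0.08 and -0.018 m and y of rod_foot in the frame of bowl between -0.018 and 0.018 m and z of rod_foot in the frame of bowl below 0.032 m and distance of any of orange1_center, orange2_center, orange3_center, white1_center, white2_center, white3_center, white4_center from where it was at the start of the episode above 0.02 m), for 0.02 s.
4. round 1: rod's foot down among the beads, three quarters round (y of rod_foot in the frame of bowl between -0.08 and -0.018 m and x of rod_foot in the frame of bowl between -0.018 and 0.018 m and z of rod_foot in the frame of bowl below 0.032 m), for 0.02 s.
5. round 2: rod's foot down among the beads, at the red tab (all of step 1), for 0.02 s.
6. round 2: rod's foot down among the beads, a quarter round counter-clockwise (all of step 2), for 0.02 s.
7. round 2: rod's foot down among the beads, opposite the tab (x of rod_foot in the frame of bowl between -0.08 and -0.018 m and y of rod_foot in the frame of bowl between -0.018 and 0.018 m and z of rod_foot in the frame of bowl below 0.032 m), for 0.02 s.
8. round 2: rod's foot down among the beads, three quarters round (all of step 4), for 0.02 s.
9. round 2: rod's foot down among the beads, back at the red tab (all of step 5), for 0.02 s.
At the end, for the whole second after the job is handed in: The rod lies at rest home in its cradle (foot within 15 mm and handle within 20 mm of their home points), all seven beads are in the bowl, and at least two of the orange beads are more than 50 mm apart, centre to centre (a bead's width between them) (horizontal distance between each of orange1_center, orange2_center, orange3_center, white1_center, white2_center, white3_center, white4_center and bowl_floor below 0.082 m and height (world z) of each of orange1_center, orange2_center, orange3_center, white1_center, white2_center, white3_center, white4_center below 0.045 m and (distance between orange1_center and orange2_center above 0.05 m or distance between any of orange1_center, orange2_center and orange3_center above 0.05 m) and distance between rod_foot and cradle_foot below 0.015 m and distance between rod_grip and cradle_grip below 0.02 m and linear speed of rod below 0.02 m/s); the robot touches nothing.
It fails at once if a bystander is pushed more than 30 mm (distance of any of tape_mid, remote_mid, mug_mid, driver_grip from where it was at the start of the episode above 0.03 m).
It fails at once if the fingers or the arm touch a bead (contact force between any of the fingers, the arm and orange1 above 0.3 N or contact force between any of the fingers, the arm and orange2 above 0.3 N or contact force between any of the fingers, the arm and orange3 above 0.3 N or contact force between any of the fingers, the arm and white1 above 0.3 N or contact force between any of the fingers, the arm and white2 above 0.3 N or contact force between any of the fingers, the arm and white3 above 0.3 N or contact force between any of the fingers, the arm and white4 above 0.3 N).
It also fails if it takes over 72 s, if anything falls off the work surface, if the arm or the gripper's body presses on something with over 40 N, if the wrist force passes 120 N, or if a joint passes its speed limit or range.

### The arm

A 6-joint arm with a two-finger parallel gripper is mounted at the origin on the work surface. World frame = base frame: x ahead of the robot, y to its left, z up, the work surface at z = 0. Lengths are in m, angles in rad, forces in N, time in s.
With the tool pointing down it reaches from about 0.35 to 0.775 m from the base axis. Payload 5.5 kg.
Tool frame: the origin (TCP) lies at the very end of the fingers, on their centre line; the grasp point (between the pads) lies 19 mm behind it; z points along the fingers, y is the direction in which the jaws open and shut (so a half turn about z gives the same grasp; the last joint's range is limited). The gripper opens to 85 mm and grips with 20 to 120 N. Pads are 22 mm wide; open, the fingers measure 114 mm over their backs; the gripper's body (76 mm by 85 mm) begins 54 mm behind the grasp point. The pads swing forward as they close: fully open they stand 13 mm farther back than shut.
Start: joints at [-1.445, 0.313, 0.046, 1.304, 0, 1.431], TCP at [0.151, -0.555, 0.231] pointing down, gripper open.
Joint ranges: [-2.76, 2.76], [-0.86, 1.69], [-1.03, 1.26], [-2.2, 2.34], [-1.47, 1.5], [-3.14, 3.14]. Speed limits (rad/s): [2.57, 2.57, 3.14, 3.14, 3.14, 3.14].

### API

Orientations are given as a unit quaternion [w, x, y, z].
In Python, from rig import get_obs, capture, job_done gives the robot as it stands.
- The arm moves only by the tool move_arm, never from a script. Its argument "series" is a list of rows, each a list of 2 entries, a list of its own where there are three numbers: the shift along the world's x, y, z each as a share of 0.5 m, from -1 to 1, then the turn about the world's z as a share of 180 degrees, from -1 to 1. In form: [[[tx, ty, tz], turn], ...]. A call has exactly 8 rows; each row is the pose to reach, as a shift and turn from the pose commanded when the call began, turning the shorter way round; what a row does not reach only later rows make up. A row lasts 1/12 s, in which the tool goes at most 41.7 mm and 7.16 degrees, less where a joint would pass 70% of its speed; a pose out of reach is approached as far as the arm can. A call with a number of a shift or a turn outside -1 to 1 is refused whole. A call with a gripper value outside its range is refused whole. "jaw" is the opening, from 0 (shut) to 1 (fully open), set as the call begins (left out, the last holds). The fingers move at their own pace and stop on an object; "force" is the grip in N (left out, the last holds). Time passes only in rows, so rows that repeat a pose let the fingers close, or fill a call up. It gives the time, the measured TCP pose, the force and the opening at its end, in the units of the state.
- get_obs(): the state, without advancing time (a new reading comes with each control period).
- capture(name): name is "scene" or "top" or "wrist"; returns a dict with "pixels" (420x560x3 uint8, red, green, blue), "camera_matrix" (3x3 intrinsics, pixels), "pose" (4x4, takes a point from camera to world coordinates); the wrist camera has in their place "hand_eye" (4x4, takes a point from camera to tool coordinates, whose origin is the TCP and whose axes are the flange's). Camera axes: x right, y down, z forward; pixel columns grow to the right and rows downward; lengths in m; the calibration is good to about 2 mm. The wrist camera is an equidistant fisheye: a pixel r from the principal point sees the ray r / f radians off the axis. A picture is of the moment at which its call begins: read the wrist's pose just before it. There is no depth.
- job_done(): hands the job in, once; it reports no verdict.
The state is a dict: "t": time; "qpos": joint angles; "qvel": joint speeds; "joint_torque": joint torques, N m; "tcp_pos": TCP position; "orientation": TCP orientation; "ft_force": force on the tool from outside, world axes, zero at the start; "moment": the same for the moment, N m; "width": opening from 0.0 (shut) to 1.0 (fully open).
Only numpy, scipy, OpenCV 4.12 (cv2) and the standard library are available. Lean on these libraries where they do the work, as an engineer would, in place of code of your own. Each camera call takes 0.05 s, during which the arm holds its last target. There are 200 camera calls.

## Working session

There is one attempt and no reset: what is moved stays moved. The work goes in short steps, Python scripts to look and compute and a tool call to move; the robot and the scene stay as the last step left them, time stands still between calls to the robot, and variables do not carry over. Pictures are saved under pics/ and viewed, about 8 in all and at most 12, crops included, and the job is handed in when it is done.

Besides the shell and the picture viewer there is one more tool, called after "Emit:" in YAML: its name, and indented under it one key for each argument. move_arm: Moves the arm, as the interface text tells. Its arguments: {"type":"object","properties":{"series":{"type":"array","items":{"type":"array"}},"jaw":{"type":"number"},"force":{"type":"number"}},"required":["series"]}

```bash
ls; mkdir -p pics
python3 - <<'E'
from rig import get_obs,capture
import cv2,numpy as np,pickle
o=get_obs();print(o)
d={}
for n in("scene","top","wrist"):
    c=capture(n);d[n]=c;cv2.imwrite(f"pics/{n}0.png",c["pixels"][:,:,::-1])
    print(n,{k:np.round(v,4).tolist() for k,v in c.items() if k!="pixels"})
pickle.dump((o,d),open("o0.pkl","wb"))
E
```

```text
pics
{'t': 0.0, 'qpos': array([-1.44460469e+00,  3.14029159e-01,  4.49729704e-02,  1.30363076e+00,
        1.13569561e-05,  1.43122120e+00]), 'qvel': array([-0.0005446 , -0.00060329, -0.00268895, -0.00020786, -0.00052265,
        0.00126185]), 'joint_torque': array([ 2.36804426e-04, -4.80624211e+01,  2.98534995e+01,  1.93161552e-02,
       -1.14664203e-04, -1.29134600e-05]), 'tcp_pos': array([ 0.15096413, -0.55428247,  0.23039008]), 'orientation': array([-9.45252395e-04,  9.91183546e-01,  1.32492583e-01,  1.20040858e-05]), 'ft_force': array([ 0.42066284, -0.04202983,  1.12777613]), 'moment': array([ 0.00530881, -0.01470676, -0.03779468]), 'width': 0.9969550375134681}
scene {'camera_matrix': [[426.8901, 0.0, 272.6766], [0.0, 426.8901, 209.1088], [0.0, 0.0, 1.0]], 'pose': [[0.8736, 0.2978, -0.385, 0.9432], [0.4867, -0.5267, 0.6969, -0.8001], [0.0048, -0.7962, -0.605, 0.7505], [0.0, 0.0, 0.0, 1.0]]}
top {'camera_matrix': [[490.1505, 0.0, 274.6059], [0.0, 490.1505, 211.974], [0.0, 0.0, 1.0]], 'pose': [[-0.0134, -0.998, 0.0621, 0.4864], [-0.9998, 0.0124, -0.0166, -0.1007], [0.0158, -0.0623, -0.9979, 1.371], [0.0, 0.0, 0.0, 1.0]]}
wrist {'camera_matrix': [[325.1923, 0.0, 275.6685], [0.0, 325.1923, 210.8675], [0.0, 0.0, 1.0]], 'hand_eye': [[-0.0012, -0.9472, -0.3207, 0.082], [1.0, -0.0014, 0.0004, -0.0001], [-0.0008, -0.3207, 0.9472, -0.1422], [0.0, 0.0, 0.0, 1.0]]}
```

View pics/top0.png

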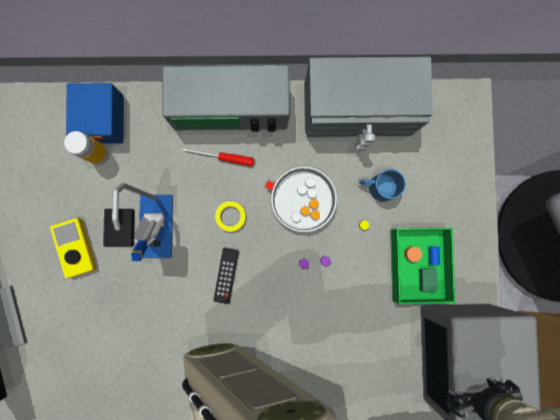

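View pics/scene0.png

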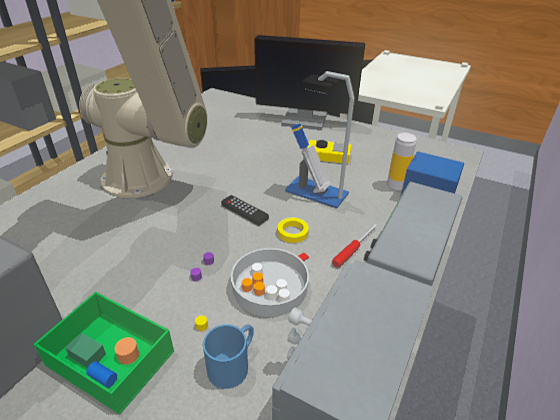

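Top view shows the following:
- The stand is the blue plate at about (156,226), with the black lamp head at (119,227) and the blue handle at (137,255).
- The bowl is at (304,200), with its red tab at (269,185). The orange beads are at (305,211), (313,204) and (315,215).

Things that could be confused:
- **Rod:** the blue block (434,255) in the green tray and the blue box (95,110) are not it. The handle at (137,255) is, because it lies in the stand under the lamp.
- **Orange beads:** the orange disc in the tray (414,254) and the purple and yellow beads outside the bowl are not meant.

```bash
cat > h.py <<'E'
import numpy as np,cv2
def ray(c,uv):
    uv=np.atleast_2d(np.float64(uv)); n=cv2.undistortPoints(uv[:,None],c["camera_matrix"],None)[:,0]
    return c["pose"][:3,3],np.c_[n,np.ones(len(n))]@c["pose"][:3,:3].T
def onplane(c,uv,z):
    o,d=ray(c,uv); return o+d*((z-o[2])/d[:,2])[:,None]
def proj(c,P):
    P=np.atleast_2d(P); M=np.linalg.inv(c["pose"]); p=(P@M[:3,:3].T+M[:3,3])@c["camera_matrix"].T
    return p[:,:2]/p[:,2:]
def tri(c1,u1,c2,u2):
    o1,d1=ray(c1,u1);o2,d2=ray(c2,u2);A=np.c_[d1[0],-d2[0]];s=np.linalg.lstsq(A,o2-o1,rcond=None)[0]
    a=o1+d1[0]*s[0];b=o2+d2[0]*s[1];return (a+b)/2,np.linalg.norm(a-b)
def mask(c,lo,hi,roi):
    h=cv2.cvtColor(c["pixels"],cv2.COLOR_RGB2HSV);m=cv2.inRange(h,lo,hi);r=np.zeros_like(m)
    x0,y0,x1,y1=roi;r[y0:y1,x0:x1]=m[y0:y1,x0:x1];return r
def blobs(m,amin=8):
    n,_,s,ce=cv2.connectedComponentsWithStats(m);return [(ce[i].round(1).tolist(),int(s[i,4]),s[i,:4].tolist()) for i in range(1,n) if s[i,4]>=amin]
E
python3 - <<'E'
from h import *;import pickle
o,d=pickle.load(open("o0.pkl","rb"));T=d["top"];S=d["scene"];np.set_printoptions(precision=4,suppress=True)
m=mask(T,(100,90,40),(125,255,255),(125,185,180,265));print(blobs(m))
for c in cv2.findContours(m,0,1)[0]:
    if cv2.contourArea(c)>20:
        r=cv2.minAreaRect(c);print("top blue",r, onplane(T,cv2.boxPoints(r),.01)[:,:2].tolist())
m=mask(S,(100,90,40),(125,255,255),(270,110,360,215));print("scene blue",blobs(m))
tab=blobs(mask(T,(0,120,80),(8,255,255),(255,175,282,195)));print("tab",tab,onplane(T,tab[0][0],.03))
g=cv2.cvtColor(T["pixels"],cv2.COLOR_RGB2HSV)
for z in(0,):
  w=np.uint8((cv2.cvtColor(T["pixels"],cv2.COLOR_RGB2GRAY)[160:240,262:345]));c=cv2.HoughCircles(cv2.resize(w,None,fx=4,fy=4),cv2.HOUGH_GRADIENT,1,400,param1=120,param2=20,minRadius=115,maxRadius=145)
  print("hough",c/4+[262,160,0]); print(onplane(T,(c/4+[262,160,0])[0,:1,:2],.045))
print("orange",[ (b,onplane(T,b[0],.028)[0,:2]) for b in blobs(mask(T,(5,150,120),(20,255,255),(280,175,330,225)))])
cv2.imwrite("pics/crop1.png",np.hstack([cv2.resize(T["pixels"][170:280,80:190,::-1],(400,400),interpolation=2),cv2.resize(S["pixels"][60:210,230:380,::-1],(400,400),interpolation=2)]))
E
```

```text
[([157.4, 226.2], 1407, [133, 195, 40, 63]), ([135.7, 256.5], 75, [131, 253, 10, 8])]
top blue ((135.5, 256.5), (7.0, 9.0), 90.0) [[0.4628273118570933, 0.27395778729992504], [0.46248756196306856, 0.24926592085791333], [0.4432720789890501, 0.2491963980581579], [0.44361704205171404, 0.27386649669413793]]
top blue ((152.5658416748047, 225.90567016601562), (38.14030456542969, 62.58158493041992), 1.2188751697540283) [[0.45236953310896866, 0.26887922947757986], [0.6253939281313009, 0.26598267103559614], [0.621877195472262, 0.1604666155121317], [0.4486877990840004, 0.16420440220697669]]
scene blue [([295.7, 125.8], 28, [292, 124, 9, 5]), ([301.0, 138.2], 177, [293, 128, 16, 21]), ([316.9, 192.9], 760, [285, 176, 64, 32])]
tab [([269.3, 184.8], 57, [265, 181, 10, 9])] [[ 0.645  -0.1093  0.03  ]]
hough [[[303.875 200.375  31.825]]]
[[ 0.5996 -0.2026  0.045 ]]
orange [(([313.5, 203.6], 58, [310, 199, 8, 9]), array([ 0.5918, -0.2303])), (([304.8, 210.4], 57, [301, 207, 9, 8]), array([ 0.5733, -0.206 ])), (([314.9, 214.5], 58, [311, 211, 9, 8]), array([ 0.5617, -0.2336]))]
```

View pics/crop1.png

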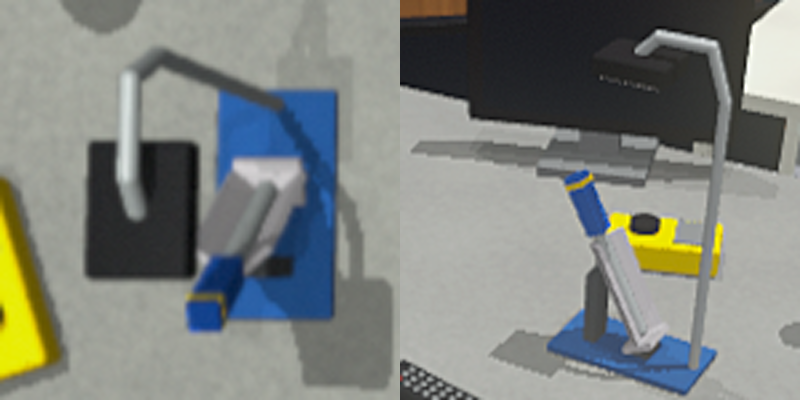

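The close crop shows the blue handle with its yellow band leaning towards the robot in the V, and the lamp head behind and above it. This is the right rod.

Run:
```python
from h import *;import pickle
o,d=pickle.load(open("o0.pkl","rb"));T=d["top"];S=d["scene"];np.set_printoptions(precision=4,suppress=True)
s=110/400
k=lambda a:np.array(a)*s+[80,170]
C=onplane(T,k([(220,90),(337,90),(335,318),(218,318)]),.01);print("plate",C[:,:2],C.mean(0))
m=mask(T,(100,90,40),(125,255,255),(141,190,180,265)) # edges of plate
ys,xs=np.nonzero(m)
R=[(y,xs[ys==y].max()) for y in range(200,254)];p=np.polyfit(*zip(*R),1);print("right edge slope",p)
e=onplane(T,[[p[1]+p[0]*y+.5,y] for y in(200,254)],.01);print(e, np.degrees(np.arctan2(*(e[0]-e[1])[[1,0]])))
print("lamp z.328", onplane(T,k([(86,142),(196,142),(196,278),(86,278)]),.33)[:,:2])
s2=150/400;k2=lambda a:np.array(a)*s2+[230,60]
print("rod top",tri(T,k((206,311)),S,k2((577,178))))
print("tape/remote",onplane(T,[(230.5,216),(226,275)],.015)[:,:2])
st=np.array([C.mean(0)[0],C.mean(0)[1],0])
for n,P in dict(end=(-.0934,0,.207),grip=(-.077,0,.176),foot=(-.0034,0,.037)).items(): print(n,st+P,proj(T,st+P),proj(S,st+P))
```

```text
plate [[0.6237 0.2485]
 [0.6226 0.1594]
 [0.449  0.161 ]
 [0.4503 0.2494]] [0.5364 0.2046 0.01  ]
right edge slope [ -0.0168 174.9839]
[[0.608  0.1609 0.01  ]
 [0.4586 0.1635 0.01  ]] -0.9795335092979843
lamp z.328 [[0.5619 0.244 ]
 [0.5612 0.1802]
 [0.4821 0.1799]
 [0.4829 0.2433]]
rod top (array([0.6581, 0.2015, 0.2909]), np.float64(0.3937282452818331))
tape/remote [[ 0.5612 -0.001 ]
 [ 0.3991  0.0126]]
end [0.443  0.2046 0.207 ] [[137.4253 262.812 ]] [[289.9485 123.3681]]
grip [0.4594 0.2046 0.176 ] [[140.829  255.4753]] [[294.6795 134.4604]]
foot [0.533  0.2046 0.037 ] [[154.0789 226.8921]] [[314.7898 181.5718]]
```

Run:
```python
from h import *;import pickle
o,d=pickle.load(open("o0.pkl","rb"));T=d["top"];S=d["scene"];np.set_printoptions(precision=4,suppress=True)
print("rod top",tri(T,(136.4,255.6),S,(296.4,126.8)))
st=np.array([.549,.205,0])
for n,P in dict(end=(-.0934,0,.207),grip=(-.077,0,.176),foot=(-.0034,0,.037),post=(.064,0,.01),l1=(-.068,-.03,.328),l2=(.013,-.03,.328)).items(): print(n,st+P,proj(T,st+P),proj(S,st+P))
# handle centre: blue blobs
print([tri(T,a,S,b) for a,b in [((139.0,249.5),(299,134.5))]])
W=d["wrist"];he=W["hand_eye"]
print(blobs(mask(S,(100,90,40),(125,255,255),(285,118,320,152)),5))
# bowl tab yaw
b=np.array([.5996,-.2026]);t=onplane(T,(269.3,184.8),.03)[0,:2]
for z in(.005,.03,.045):
  t=onplane(T,(269.3,184.8),z)[0,:2]-b;print("tab",z,t,np.hypot(*t),np.degrees(np.arctan2(t[1],t[0])))
```

```text
rod top (array([0.4605, 0.2098, 0.1982]), np.float64(0.0016540268856428113))
end [0.4556 0.205  0.207 ] [[137.2615 257.4473]] [[293.9442 124.2826]]
grip [0.472 0.205 0.176] [[140.6674 250.2599]] [[298.6522 135.4067]]
foot [0.5456 0.205  0.037 ] [[153.927  222.2552]] [[318.6612 182.6435]]
post [0.613 0.205 0.01 ] [[156.2082 198.4013]] [[338.6688 196.3548]]
l1 [0.481 0.175 0.328] [[136.4598 246.9188]] [[299.0599  88.379 ]]
l2 [0.562 0.175 0.328] [[136.6155 208.6873]] [[327.7392  94.4161]]
[(array([0.4729, 0.2079, 0.1779]), np.float64(0.0023526683451649886))]
[([295.7, 125.8], 28, [292, 124, 9, 5]), ([301.0, 138.2], 177, [293, 128, 16, 21])]
tab 0.005 [0.0483 0.0931] 0.10489832254347965 62.56621360301901
tab 0.03 [0.0454 0.0933] 0.10371522155186517 64.05660271233499
tab 0.045 [0.0436 0.0934] 0.10303965745203225 64.96690230677409
```

Emit:
move_arm:
  series:
    - [[0.05,0,0.083],0]
    - [[0.05,0.08,0.16],0]
    - [[0.05,0.16,0.24],0]
    - [[0.05,0.24,0.24],0]
    - [[0.05,0.32,0.24],0]
    - [[0.05,0.4,0.24],0]
    - [[0.05,0.48,0.24],0]
    - [[0.05,0.56,0.24],0]
  jaw: 1

```text
t: 0.82
tcp_pos: [0.1758, -0.2907, 0.3511]
orientation: [0.0, 0.991, 0.132, 0.0]
ft_force: [0.6, 0.7, 0.5]
width: 0.998
```

Emit:
move_arm:
  series:
    - [[0.046,0.06,0],0.039]
    - [[0.092,0.12,0],0.078]
    - [[0.138,0.18,0],0.117]
    - [[0.184,0.24,0],0.156]
    - [[0.23,0.3,0],0.195]
    - [[0.276,0.36,0],0.234]
    - [[0.322,0.42,0],0.273]
    - [[0.368,0.48,0],0.312]

```text
t: 1.48
tcp_pos: [0.3606, -0.0507, 0.3513]
orientation: [0.0, 0.81, 0.586, 0.0]
ft_force: [0.7, -1.2, 0.9]
width: 1.004
```

```bash
python3 -c "
from rig import get_obs
o=get_obs();print(o['qpos'],o['tcp_pos'],o['orientation'])"
```

```text
[-3.61023090e-01 -1.08331938e-01 -1.38186994e-01  1.54017485e+00
 -1.81214319e-04  1.52819730e+00] [ 0.36059274 -0.05069515  0.35131199] [3.69710742e-04 8.10268505e-01 5.86058696e-01 1.35545052e-04]
```

Emit:
move_arm:
  series:
    - [[0,0.04,-0.01],0.039]
    - [[0,0.08,-0.02],0.078]
    - [[0,0.12,-0.03],0.117]
    - [[0,0.16,-0.04],0.156]
    - [[0,0.2,-0.05],0.195]
    - [[0,0.24,-0.06],0.234]
    - [[0,0.27,-0.07],0.273]
    - [[0,0.3,-0.08],0.31]

```text
t: 2.15
tcp_pos: [0.3596, 0.0984, 0.3108]
orientation: [-0.0, 0.442, 0.897, -0.0]
ft_force: [0.7, 0.9, -0.2]
width: 1.001
```

Emit:
move_arm:
  series:
    - [[0,0.03,-0.01],0.039]
    - [[0,0.06,-0.02],0.078]
    - [[0,0.09,-0.03],0.117]
    - [[0,0.12,-0.04],0.156]
    - [[0,0.15,-0.05],0.195]
    - [[0,0.18,-0.06],0.234]
    - [[0,0.2,-0.07],0.273]
    - [[0,0.214,-0.08],0.287]

```text
t: 2.82
tcp_pos: [0.3597, 0.2053, 0.2707]
orientation: [-0.0, 0.007, 1.0, 0.0]
ft_force: [0.7, -0.0, 0.4]
width: 1.002
```

```bash
python3 -c "
from rig import get_obs,capture
import cv2,numpy as np
o=get_obs();print(o['qpos'],o['tcp_pos'],o['orientation'])
a=capture('wrist')['pixels'];b=capture('scene')['pixels'][0:240,130:450]
cv2.imwrite('pics/p4.png',np.hstack([cv2.resize(a,(440,330)),cv2.resize(b,(360,330))])[:,:,::-1])"
```

```text
[ 3.23936435e-01 -9.15499891e-03 -2.41695933e-01  1.33869887e+00
  2.80225720e-04  3.37412727e-01] [0.35972364 0.20526003 0.27071219] [-2.55217757e-04  6.73812565e-03  9.99977264e-01  6.05276379e-05]
```

View pics/p4.png

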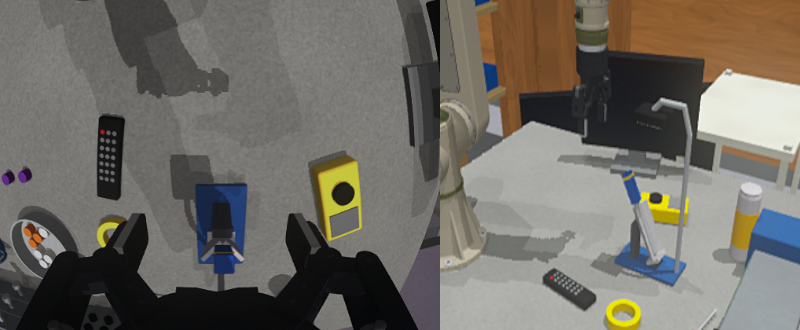

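Emit:
move_arm:
  series:
    - [[0,0.003,-0.07],0]
    - [[0,0.003,-0.14],0]
    - [[0.01,0.003,-0.187],0]
    - [[0.06,0.003,-0.187],0]
    - [[0.1,0.003,-0.187],0]
    - [[0.13,0.003,-0.187],0]
    - [[0.145,0.003,-0.187],0]
    - [[0.152,0.003,-0.187],0]
  jaw: 1

```text
t: 3.58
tcp_pos: [0.4371, 0.2053, 0.1777]
orientation: [0.0, 0.011, 1.0, -0.0]
ft_force: [-0.0, 0.2, -0.9]
width: 1.0
```

```bash
python3 -c "
from rig import get_obs,capture
import cv2,numpy as np
o=get_obs();print(o['ft_force'],o['tcp_pos'],o['orientation'])
a=capture('wrist')['pixels'][180:420,120:440];b=capture('scene')['pixels'][40:200,200:360];c=capture('top')['pixels'][190:290,90:190]
cv2.imwrite('pics/p5.png',np.hstack([cv2.resize(a,(400,300)),cv2.resize(b,(400,300))])[:,:,::-1])
cv2.imwrite('pics/p5t.png',c[:,:,::-1])"
```

```text
[-0.04928154  0.18984758 -0.8724413 ] [0.43705634 0.20531994 0.17774687] [ 7.69733159e-06  1.11388943e-02  9.99937960e-01 -1.65230065e-05]
```

View pics/p5.png

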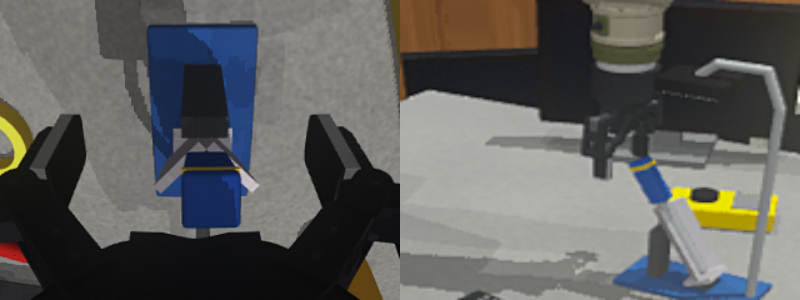

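The wrist view puts the handle's end face, crop (211,200), about 5 mm towards +y of the jaw centre (column 195). The gripper body stands just short of the lamp edge. I'll centre in y and creep towards the lamp, watching the force.

Emit:
move_arm:
  series:
    - [[0.002,0.004,0],0]
    - [[0.004,0.008,0],0]
    - [[0.006,0.01,0],0]
    - [[0.008,0.01,0],0]
    - [[0.01,0.01,0],0]
    - [[0.01,0.01,0],0]
    - [[0.01,0.01,0],0]
    - [[0.01,0.01,0],0]

```text
t: 4.4
tcp_pos: [0.441, 0.2108, 0.1777]
orientation: [-0.0, 0.01, 1.0, 0.0]
ft_force: [-0.0, -0.6, 0.2]
width: 1.002
```

Emit:
move_arm:
  series:
    - [[0.001,0,0],0]
    - [[0.002,0,0],0]
    - [[0.003,0,0],0]
    - [[0.004,0,0],0]
    - [[0.004,0,0],0]
    - [[0.004,0,0],0]
    - [[0.004,0,0],0]
    - [[0.004,0,0],0]

```text
t: 5.07
tcp_pos: [0.443, 0.2108, 0.1777]
orientation: [-0.0, 0.01, 1.0, 0.0]
ft_force: [0.7, 0.0, 0.8]
width: 0.998
```

Emit:
move_arm:
  series:
    - [[0.001,0,0],0]
    - [[0.002,0,0],0]
    - [[0.003,0,0],0]
    - [[0.004,0,0],0]
    - [[0.004,0,0],0]
    - [[0.005,0,0],0]
    - [[0.005,0,0],0]
    - [[0.005,0,0],0]

```text
t: 5.73
tcp_pos: [0.4444, 0.2108, 0.1777]
orientation: [-0.001, 0.01, 1.0, -0.0]
ft_force: [-5.9, -0.1, 2.5]
width: 1.004
```

Emit:
move_arm:
  series:
    - [[0.001,0,0],0]
    - [[0.002,0,0],0]
    - [[0.003,0,0],0]
    - [[0.003,0,0],0]
    - [[0.004,0,0],0]
    - [[0.004,0,0],0]
    - [[0.004,0,0],0]
    - [[0.004,0,0],0]

```text
t: 6.4
tcp_pos: [0.4439, 0.2107, 0.1777]
orientation: [-0.003, 0.009, 1.0, -0.0]
ft_force: [-16.3, -0.6, 7.4]
width: 0.997
```

Emit:
move_arm:
  series:
    - [[-0.003,0,0],0]
    - [[-0.006,0,0],0]
    - [[-0.006,0,0],0]
    - [[-0.006,0,0],0]
    - [[-0.006,0,0],0]
    - [[-0.006,0,0],0]
    - [[-0.006,0,0],0]
    - [[-0.006,0,0],0]
  jaw: 0
  force: 120

```text
t: 7.07
tcp_pos: [0.4446, 0.2109, 0.1779]
orientation: [0.0, 0.01, 1.0, 0.0]
ft_force: [-2.5, 0.2, 3.5]
width: 0.216
```

```bash
python3 -c "
from rig import get_obs,capture
import cv2,numpy as np
o=get_obs();print(o['ft_force'],o['tcp_pos'],o['width'])
a=capture('wrist')['pixels'][180:420,120:440];b=capture('scene')['pixels'][70:170,240:340]
cv2.imwrite('pics/p6.png',np.hstack([cv2.resize(a,(400,300)),cv2.resize(b,(400,300))])[:,:,::-1])"
```

```text
[-2.51679385  0.22597015  3.4524607 ] [0.44461601 0.21093465 0.1778967 ] 0.21566291684167074
```

View pics/p6.png

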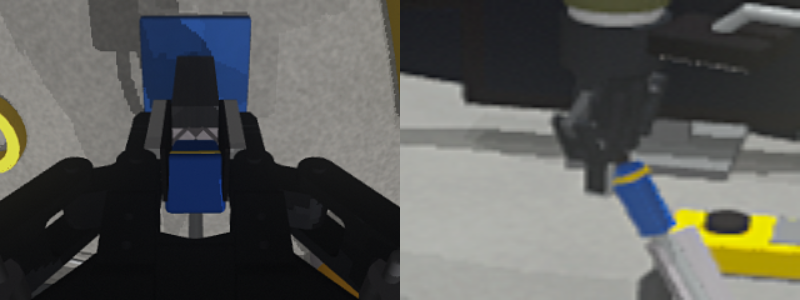

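Pads are on the handle's corner (width 0.216, near the 22 mm handle). I'll draw it up along the slope.

Emit:
move_arm:
  series:
    - [[0,0,0],0]
    - [[-0.004,0,0.007],0]
    - [[-0.008,0,0.015],0]
    - [[-0.014,0,0.026],0]
    - [[-0.02,0,0.038],0]
    - [[-0.028,0,0.053],0]
    - [[-0.036,0,0.068],0]
    - [[-0.044,0,0.083],0]

```text
t: 7.83
tcp_pos: [0.4221, 0.2108, 0.2202]
orientation: [0.0, 0.01, 1.0, 0.0]
ft_force: [1.7, 1.2, -1.6]
width: 0.219
```

```bash
python3 -c "
from rig import get_obs,capture
import cv2,numpy as np
o=get_obs();print(o['ft_force'],o['tcp_pos'],o['width'])
a=capture('wrist')['pixels'][180:420,120:440];b=capture('scene')['pixels'][50:210,220:380]
cv2.imwrite('pics/p7.png',np.hstack([cv2.resize(a,(400,300)),cv2.resize(b,(400,400))[50:350]])[:,:,::-1])"
```

```text
[ 1.7439653   1.16312042 -1.56234774] [0.42209346 0.21084135 0.22017484] 0.21895521274952082
```

View pics/p7.png

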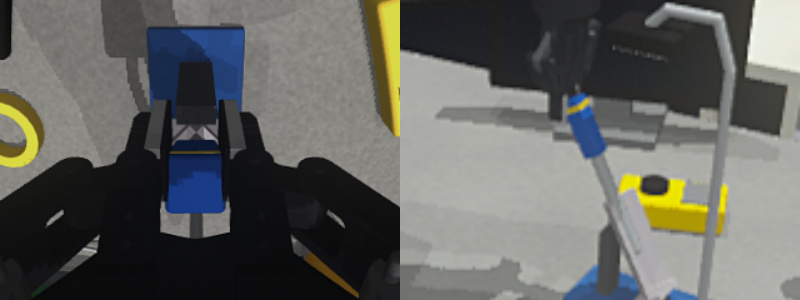

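The rod is held, still leaning, and coming out of the V. I'll lift clear and then carry it to the bowl.

Emit:
move_arm:
  series:
    - [[-0.02,0,0.05],0]
    - [[-0.035,0,0.1],0]
    - [[-0.045,0,0.15],0]
    - [[-0.05,0,0.19],0]
    - [[-0.04,-0.03,0.2],0]
    - [[-0.03,-0.08,0.2],0]
    - [[-0.02,-0.14,0.2],0]
    - [[0,-0.2,0.2],0]

```text
t: 8.6
tcp_pos: [0.4213, 0.11, 0.3192]
orientation: [-0.001, 0.009, 1.0, -0.0]
ft_force: [0.5, 0.6, -2.9]
width: 0.218
```

Emit:
move_arm:
  series:
    - [[0.02,-0.06,0],0]
    - [[0.04,-0.12,0],0]
    - [[0.06,-0.18,0],0]
    - [[0.08,-0.24,0],0]
    - [[0.1,-0.31,0],0]
    - [[0.12,-0.38,0],0]
    - [[0.14,-0.45,0],0]
    - [[0.17,-0.5,0],0]

```text
t: 9.27
tcp_pos: [0.5065, -0.142, 0.3188]
orientation: [-0.001, 0.011, 1.0, -0.0]
ft_force: [1.1, 0.2, -2.1]
width: 0.215
```

Run:
```python
from rig import get_obs,capture
from h import *
import pickle
o=get_obs();print(o['t'],o['ft_force'],o['tcp_pos'],o['width'])
T=capture("top");S=capture("scene");W=capture("wrist");pickle.dump((o,T,S,W),open("o1.pkl","wb"))
p=o['tcp_pos']+[.102,-.002,-.141]
u=proj(T,p)[0];v=proj(S,p)[0];print(u,v,proj(T,o['tcp_pos']),proj(S,o['tcp_pos']))
def crop(c,u,r=60): 
    x,y=np.int32(u);x=max(x,r);y=max(y,r);print(x-r,y-r);return cv2.resize(c["pixels"][y-r:y+r,x-r:x+r],(400,400),interpolation=cv2.INTER_CUBIC)
cv2.imwrite("pics/p8.png",np.hstack([crop(T,u),crop(S,v)])[:,:,::-1])
```

```text
9.2667 [ 1.05376036  0.22179782 -2.1022034 ] [ 0.50650969 -0.14195564  0.31882643] 0.21455788726932584
[283.94143361 192.35272761] [283.77105433 214.02021551] [[285.98841897 232.95788664]] [[242.28157272 145.18727601]]
223 132
223 154
```

View pics/p8.png

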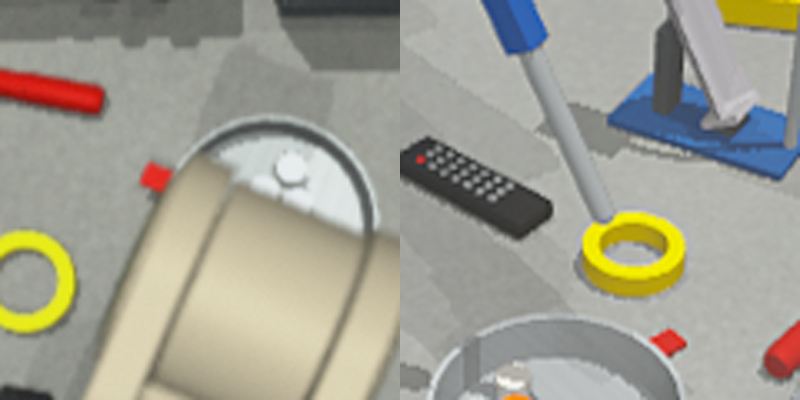

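Scene crop: the rod hangs with its foot centre at px (284.8,217.9), 4 px from the prediction of (283.8,214.0). The beads haven't moved. I'll refine the foot offset.

Run:
```python
from h import *;import pickle
np.set_printoptions(precision=4,suppress=True)
o,T,S,W=pickle.load(open("o1.pkl","rb"));t=o['tcp_pos']
og,d=ray(S,(284.8,217.9));
for dy in(-.005,-.002,0,.003):
  p=og+d[0]*((t[1]+dy-og[1])/d[0,1]);print(dy,p-t)
# stem line in scene: points along axis crop(525,60)->(603,213): predicted pivot
for u in [(125,55),(203,210)]: print(np.array(u)*.3+[223,154])
for L in(8,60,120):  # predicted axis for leans
  for a in(24,28,32):
    a_=np.radians(a);piv=t+[.006,0,.02];# top corner pivot approx
    P=piv+np.array([np.sin(a_),0,-np.cos(a_)])*(.193-L/1000)+np.array([np.cos(a_),0,np.sin(a_)])*.008
    print(L,a,P-t,proj(S,P))
```

```text
-0.005 [ 0.1063 -0.005  -0.1481]
-0.002 [ 0.1048 -0.002  -0.1507]
0 [ 0.1038 -0.     -0.1525]
0.003 [ 0.1023  0.003  -0.1552]
[260.5 170.5]
[283.9 217. ]
8 24 [ 0.0886  0.     -0.1458] [[278.7682 213.3938]]
8 28 [ 0.0999  0.     -0.1396] [[283.3709 212.7347]]
8 32 [ 0.1108  0.     -0.1326] [[287.8764 211.7166]]
60 24 [ 0.0674  0.     -0.0982] [[270.4492 193.0493]]
60 28 [ 0.0755  0.     -0.0937] [[273.7439 192.3735]]
60 32 [ 0.0833  0.     -0.0886] [[276.9445 191.4308]]
120 24 [ 0.043   0.     -0.0434] [[260.3761 168.4146]]
120 28 [ 0.0473  0.     -0.0407] [[262.1441 167.8399]]
120 32 [ 0.0515  0.     -0.0377] [[263.8406 167.1146]]
```

Emit:
move_arm:
  series:
    - [[0.013,-0.048,0],0]
    - [[0.013,-0.048,-0.06],0]
    - [[0.013,-0.048,-0.12],0]
    - [[0.013,-0.048,-0.18],0]
    - [[0.013,-0.048,-0.23],0]
    - [[0.013,-0.048,-0.26],0]
    - [[0.013,-0.048,-0.275],0]
    - [[0.013,-0.048,-0.28],0]

```text
t: 10.08
tcp_pos: [0.5126, -0.1617, 0.1778]
orientation: [-0.002, 0.009, 1.0, 0.001]
ft_force: [-0.1, -0.2, -1.7]
width: 0.218
```

Run:
```python
from rig import get_obs,capture
from h import *
import pickle
o=get_obs();print(o['t'],o['ft_force'],o['tcp_pos'],o['width'])
S=capture("scene")
cv2.imwrite("pics/p9.png",cv2.resize(S["pixels"][200:320,200:340],(700,600),interpolation=cv2.INTER_CUBIC)[:,:,::-1])
print(proj(S,[.5996,-.2026,.045]),proj(S,[.617,-.167,.006]),proj(S,o['tcp_pos']+[.104,-.001,-.147]))
```

```text
10.0833 [-0.08933707 -0.22711789 -1.74002352] [ 0.51260602 -0.16169283  0.17783945] 0.21838595170994562
[[267.11076573 272.43848382]] [[280.91107649 277.17819447]] [[281.80244932 268.57154802]]
```

View pics/p9.png

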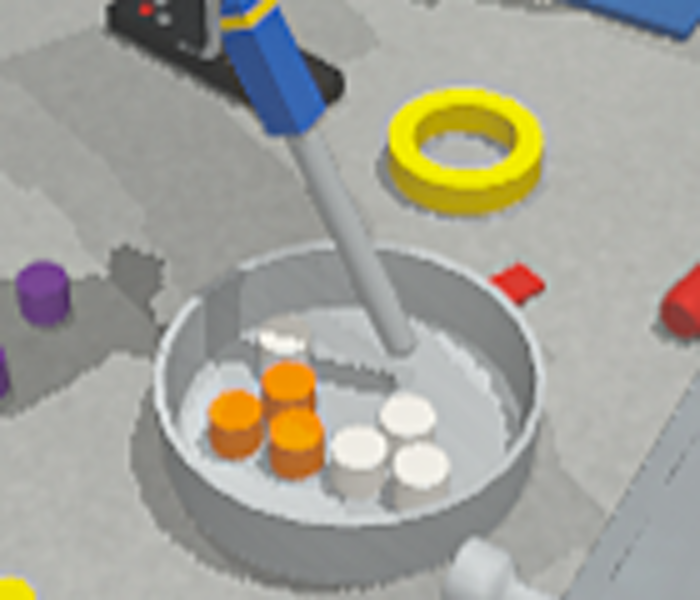

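Foot centre is at px (280.4,268), close to the predicted (281.8,268.6), above the clear patch beside the red tab at (303.6,257). I'll check the bowl centre from this view too.

Run:
```python
from h import *;import pickle
np.set_printoptions(precision=4,suppress=True)
o,d=pickle.load(open("o0.pkl","rb"));S=d["scene"];T=d["top"]
P=onplane(S,np.array([(157,375),(543,378),(345,241),(350,526),(215,282),(480,282),(215,480),(485,480)])/5+200,.045)[:,:2]
A=np.c_[2*P,np.ones(len(P))];s=np.linalg.lstsq(A,(P**2).sum(1),rcond=None)[0];print(s[:2],np.sqrt(s[2]+s[:2]@s[:2]),A@s-(P**2).sum(1))
print("tab",tri(T,(269.3,184.8),S,(303.6,257)),onplane(S,(303.6,257),.003))
w=blobs(mask(T,(0,0,215),(180,40,255),(280,178,330,226)));print(w,[onplane(T,b[0],.028)[0,:2] for b in w])
```

```text
[ 0.6083 -0.2052] 0.08729222025957205 [-0.     -0.0001 -0.0002 -0.0003 -0.      0.0002  0.0002  0.0001]
tab (array([ 0.6455, -0.1086,  0.0367]), np.float64(0.0028914095692894786)) [[ 0.6327 -0.0751  0.003 ]]
[([302.8, 199.7], 1727, [280, 178, 50, 48])] [array([ 0.6029, -0.201 ])]
```

Emit:
move_arm:
  series:
    - [[0.003,0,-0.006],0]
    - [[0.006,0,-0.012],0]
    - [[0.006,0,-0.016],0]
    - [[0.006,0,-0.02],0]
    - [[0.006,0,-0.022],0]
    - [[0.006,0,-0.022],0]
    - [[0.006,0,-0.022],0]
    - [[0.006,0,-0.022],0]

```text
t: 10.8
tcp_pos: [0.5171, -0.1632, 0.1684]
orientation: [0.0, 0.01, 1.0, 0.0]
ft_force: [-0.6, 0.7, -2.0]
width: 0.219
```

Emit:
move_arm:
  series:
    - [[0,-0.002,-0.002],0]
    - [[0,-0.004,-0.004],0]
    - [[0,-0.005,-0.006],0]
    - [[0,-0.005,-0.008],0]
    - [[0,-0.005,-0.01],0]
    - [[0,-0.005,-0.012],0]
    - [[0,-0.005,-0.012],0]
    - [[0,-0.005,-0.012],0]

```text
t: 11.47
tcp_pos: [0.517, -0.1656, 0.1621]
orientation: [-0.0, 0.01, 1.0, 0.0]
ft_force: [-0.4, 0.5, -2.3]
width: 0.217
```

No floor contact down to here, so the foot centre is about 14–21 mm above the table. Starting round 1.

Emit:
move_arm:
  series:
    - [[-0.0149,0.0049,0.002],0]
    - [[-0.0304,0.0069,0.002],0]
    - [[-0.0461,0.0058,0.002],0]
    - [[-0.0612,0.0016,0.002],0]
    - [[-0.0752,-0.0054,0.002],0]
    - [[-0.0876,-0.015,0.002],0]
    - [[-0.0979,-0.0269,0.002],0]
    - [[-0.1056,-0.0405,0.002],0]

```text
t: 12.13
tcp_pos: [0.4635, -0.1866, 0.1634]
orientation: [0.0, 0.01, 1.0, -0.0]
ft_force: [-0.4, 0.7, -1.8]
width: 0.219
```

Emit:
move_arm:
  series:
    - [[-0.0049,-0.0149,0],0]
    - [[-0.0069,-0.0304,0],0]
    - [[-0.0058,-0.0461,0],0]
    - [[-0.0016,-0.0612,0],0]
    - [[0.0054,-0.0752,0],0]
    - [[0.015,-0.0876,0],0]
    - [[0.0269,-0.0979,0],0]
    - [[0.0405,-0.1056,0],0]

```text
t: 12.8
tcp_pos: [0.4852, -0.2394, 0.163]
orientation: [-0.0, 0.01, 1.0, 0.0]
ft_force: [-0.6, 0.7, -1.9]
width: 0.22
```

Run:
```python
from rig import get_obs,capture
from h import *
o=get_obs();print(o['t'],o['ft_force'],o['tcp_pos'],o['width'])
S=capture("scene");print(proj(S,o['tcp_pos']+[.104,-.001,-.145]),o['tcp_pos']-[.5007,-.2021,.16])
cv2.imwrite("pics/p10.png",cv2.resize(S["pixels"][210:320,215:325],(500,500),interpolation=cv2.INTER_CUBIC)[:,:,::-1])
```

```text
12.8 [-0.58977168  0.69864584 -1.90322566] [ 0.48519515 -0.23938044  0.16304258] 0.2204291450443516
[[254.9213865  289.67972045]] [-0.01550485 -0.03728044  0.00304258]
```

View pics/p10.png

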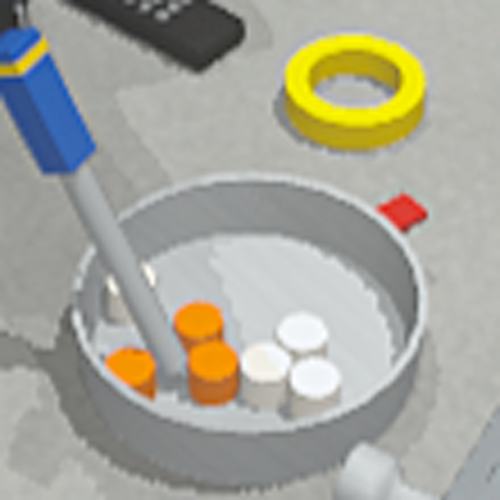

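The foot is down at crop (175,375), opposite the tab. The orange beads are being pushed apart and all beads are in the bowl. Continuing.

Emit:
move_arm:
  series:
    - [[0.0149,-0.0049,0],0]
    - [[0.0304,-0.0069,0],0]
    - [[0.0461,-0.0058,0],0]
    - [[0.0612,-0.0016,0],0]
    - [[0.0752,0.0054,0],0]
    - [[0.0876,0.015,0],0]
    - [[0.0979,0.0269,0],0]
    - [[0.1056,0.0405,0],0]

```text
t: 13.52
tcp_pos: [0.5379, -0.2177, 0.1632]
orientation: [0.0, 0.01, 1.0, 0.0]
ft_force: [-0.1, 0.5, -2.0]
width: 0.217
```

Emit:
move_arm:
  series:
    - [[0.0049,0.0149,0],0]
    - [[0.0069,0.0304,0],0]
    - [[0.0058,0.0461,0],0]
    - [[0.0016,0.0612,0],0]
    - [[-0.0054,0.0752,0],0]
    - [[-0.015,0.0876,0],0]
    - [[-0.0269,0.0979,0],0]
    - [[-0.0405,0.1056,0],0]

```text
t: 14.18
tcp_pos: [0.5162, -0.1649, 0.1633]
orientation: [-0.0, 0.01, 1.0, 0.0]
ft_force: [0.9, -0.5, -2.8]
width: 0.219
```

Emit:
move_arm:
  series:
    - [[-0.0149,0.0049,0],0]
    - [[-0.0304,0.0069,0],0]
    - [[-0.0461,0.0058,0],0]
    - [[-0.0612,0.0016,0],0]
    - [[-0.0752,-0.0054,0],0]
    - [[-0.0876,-0.015,0],0]
    - [[-0.0979,-0.0269,0],0]
    - [[-0.1056,-0.0405,0],0]

```text
t: 14.85
tcp_pos: [0.4636, -0.1867, 0.1633]
orientation: [0.0, 0.01, 1.0, -0.0]
ft_force: [-0.8, -0.0, -3.4]
width: 0.218
```

Emit:
move_arm:
  series:
    - [[-0.0049,-0.0149,0],0]
    - [[-0.0069,-0.0304,0],0]
    - [[-0.0058,-0.0461,0],0]
    - [[-0.0016,-0.0612,0],0]
    - [[0.0054,-0.0752,0],0]
    - [[0.015,-0.0876,0],0]
    - [[0.0269,-0.0979,0],0]
    - [[0.0405,-0.1056,0],0]

```text
t: 15.52
tcp_pos: [0.4852, -0.2394, 0.163]
orientation: [-0.0, 0.01, 1.0, 0.0]
ft_force: [0.1, -0.1, -2.5]
width: 0.222
```

Emit:
move_arm:
  series:
    - [[0.0149,-0.0049,0],0]
    - [[0.0304,-0.0069,0],0]
    - [[0.0461,-0.0058,0],0]
    - [[0.0612,-0.0016,0],0]
    - [[0.0752,0.0054,0],0]
    - [[0.0876,0.015,0],0]
    - [[0.0979,0.0269,0],0]
    - [[0.1056,0.0405,0],0]

```text
t: 16.18
tcp_pos: [0.5379, -0.2176, 0.1632]
orientation: [-0.0, 0.01, 1.0, 0.0]
ft_force: [-0.4, -0.4, -2.4]
width: 0.219
```

Emit:
move_arm:
  series:
    - [[0.0049,0.0149,0],0]
    - [[0.0069,0.0304,0],0]
    - [[0.0058,0.0461,0],0]
    - [[0.0016,0.0612,0],0]
    - [[-0.0054,0.0752,0],0]
    - [[-0.015,0.0876,0],0]
    - [[-0.0269,0.0979,0],0]
    - [[-0.0405,0.1056,0],0]

```text
t: 16.85
tcp_pos: [0.5163, -0.165, 0.1633]
orientation: [0.0, 0.01, 1.0, 0.0]
ft_force: [0.6, 1.1, -1.5]
width: 0.219
```

Run:
```python
from rig import get_obs,capture
from h import *
np.set_printoptions(precision=4,suppress=True)
o=get_obs();print(o['t'],o['ft_force'],o['tcp_pos'],o['width'])
S=capture("scene");p=o['tcp_pos']+[.104,-.001,-.145];print(proj(S,p))
b=blobs(mask(S,(5,150,120),(20,255,255),(225,230,315,315)),10);print(b)
cv2.imwrite("pics/p11.png",cv2.resize(S["pixels"][210:320,215:325],(500,500),interpolation=cv2.INTER_CUBIC)[:,:,::-1])
```

```text
16.85 [ 0.5986  1.0823 -1.5398] [ 0.5163 -0.165   0.1633] 0.2187673717790254
[[282.4136 273.7539]]
[([259.0, 283.3], 119, [254, 277, 11, 13]), ([246.3, 292.6], 66, [241, 289, 10, 10]), ([281.9, 296.8], 78, [277, 293, 11, 9])]
```

View pics/p11.png

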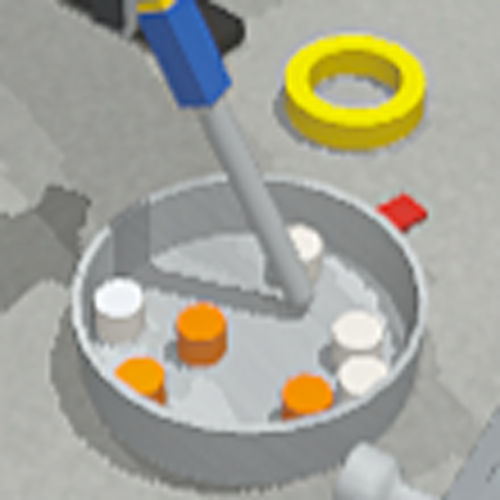

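All seven beads are in the bowl. The orange beads are at crop (202,325), (143,378) and (307,395), the outer two about 75 mm apart, so they are clearly separated. Both rounds are done. Lifting out and returning to the stand.

Emit:
move_arm:
  series:
    - [[0,0,0.05],0]
    - [[0,0,0.12],0]
    - [[0,0,0.19],0]
    - [[0,0,0.26],0]
    - [[0,0,0.31],0]
    - [[-0.015,0.05,0.32],0]
    - [[-0.035,0.11,0.32],0]
    - [[-0.055,0.17,0.32],0]

```text
t: 17.57
tcp_pos: [0.4894, -0.0807, 0.324]
orientation: [0.001, 0.011, 1.0, -0.0]
ft_force: [0.7, 0.7, -1.9]
width: 0.22
```

Emit:
move_arm:
  series:
    - [[-0.02,0.065,0],0]
    - [[-0.04,0.13,0],0]
    - [[-0.06,0.2,0],0]
    - [[-0.09,0.27,0],0]
    - [[-0.12,0.34,0],0]
    - [[-0.15,0.41,0],0]
    - [[-0.175,0.47,0],0]
    - [[-0.184,0.52,0],0]

```text
t: 18.23
tcp_pos: [0.3952, 0.1809, 0.3237]
orientation: [0.0, 0.01, 1.0, 0.0]
ft_force: [0.4, -1.4, -3.1]
width: 0.221
```

Emit:
move_arm:
  series:
    - [[0,0.03,0],0]
    - [[0,0.05,0],0]
    - [[0,0.06,0],0]
    - [[0,0.062,0],0]
    - [[0,0.062,0],0]
    - [[0,0.062,0],0]
    - [[0,0.062,0],0]
    - [[0,0.062,0],0]

```text
t: 18.9
tcp_pos: [0.3978, 0.2096, 0.3232]
orientation: [-0.0, 0.011, 1.0, -0.0]
ft_force: [0.6, 0.4, -2.0]
width: 0.218
```

Run:
```python
from rig import get_obs,capture
from h import *
np.set_printoptions(precision=4,suppress=True)
o=get_obs();print(o['t'],o['ft_force'],o['tcp_pos'],o['orientation'],o['width'])
S=capture("scene");cv2.imwrite("pics/hov.png",S["pixels"][:,:,::-1])
T=capture("top")
print([ (b[0],b[1],onplane(T,b[0],.028)[0,:2]) for b in blobs(mask(T,(5,150,120),(20,255,255),(270,170,340,235)))])
```

```text
18.9 [ 0.5788  0.3703 -1.9837] [0.3978 0.2096 0.3232] [-0.      0.0108  0.9999 -0.    ] 0.2180948370000773
[([313.8, 181.7], 61, array([ 0.6524, -0.2323])), ([308.6, 206.6], 56, array([ 0.5837, -0.2167])), ([325.2, 209.5], 59, array([ 0.5751, -0.2622]))]
```

Emit:
move_arm:
  series:
    - [[0.02,0.002,-0.05],0]
    - [[0.04,0.002,-0.1],0]
    - [[0.054,0.002,-0.15],0]
    - [[0.058,0.002,-0.18],0]
    - [[0.06,0.002,-0.205],0]
    - [[0.068,0.002,-0.225],0]
    - [[0.075,0.002,-0.24],0]
    - [[0.08,0.002,-0.25],0]

```text
t: 19.67
tcp_pos: [0.438, 0.2111, 0.1976]
orientation: [-0.0, 0.01, 1.0, -0.0]
ft_force: [-0.2, 0.2, -2.5]
width: 0.22
```

Emit:
move_arm:
  series:
    - [[0.002,0,-0.006],0]
    - [[0.004,0,-0.012],0]
    - [[0.005,0,-0.018],0]
    - [[0.006,0,-0.023],0]
    - [[0.006,0,-0.026],0]
    - [[0.006,0,-0.027],0]
    - [[0.006,0,-0.027],0]
    - [[0.006,0,-0.027],0]

```text
t: 20.33
tcp_pos: [0.4409, 0.2113, 0.185]
orientation: [0.0, 0.01, 1.0, 0.0]
ft_force: [1.4, -0.6, -1.7]
width: 0.215
```

Run:
```python
from rig import get_obs,capture
from h import *
np.set_printoptions(precision=4,suppress=True)
o=get_obs();print(o['t'],o['ft_force'],o['tcp_pos'],o['width'])
S=capture("scene");print(proj(S,o['tcp_pos']+[.104,-.001,-.145]),proj(S,[.5468,.209,.037]))
cv2.imwrite("pics/p12.png",cv2.resize(S["pixels"][90:210,260:380],(600,600),interpolation=cv2.INTER_CUBIC)[:,:,::-1])
```

```text
20.3333 [ 1.3898 -0.6074 -1.7072] [0.4409 0.2113 0.185 ] 0.21500320920919908
[[319.232  180.9071]] [[319.5712 182.1113]]
```

View pics/p12.png

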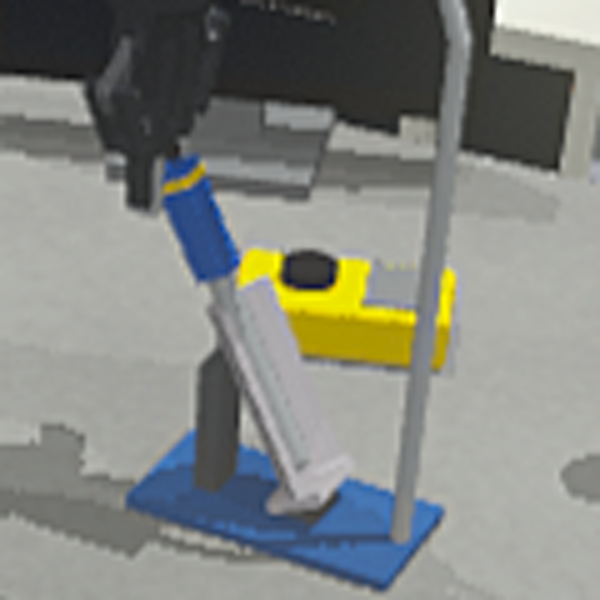

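The rod lies in the V just above the stop. Creeping down the slope until it makes contact.

Emit:
move_arm:
  series:
    - [[0.001,0,-0.002],0]
    - [[0.002,0,-0.003],0]
    - [[0.002,0,-0.004],0]
    - [[0.003,0,-0.006],0]
    - [[0.003,0,-0.006],0]
    - [[0.003,0,-0.006],0]
    - [[0.003,0,-0.006],0]
    - [[0.003,0,-0.006],0]

```text
t: 21.05
tcp_pos: [0.4422, 0.2113, 0.1817]
orientation: [0.0, 0.01, 1.0, 0.0]
ft_force: [2.9, -0.8, -1.9]
width: 0.219
```

Emit:
move_arm:
  series:
    - [[0.001,0,-0.001],0]
    - [[0.001,0,-0.002],0]
    - [[0.001,0,-0.003],0]
    - [[0.002,0,-0.004],0]
    - [[0.002,0,-0.004],0]
    - [[0.002,0,-0.004],0]
    - [[0.002,0,-0.004],0]
    - [[0.002,0,-0.004],0]

```text
t: 21.72
tcp_pos: [0.4431, 0.2113, 0.1797]
orientation: [0.0, 0.01, 1.0, 0.0]
ft_force: [1.1, -1.6, -0.2]
width: 0.219
```

Emit:
move_arm:
  series:
    - [[0,0,0],0]
    - [[0,0,0],0]
    - [[0,0,0],0]
    - [[0,0,0],0]
    - [[0,0,0],0]
    - [[0,0,0],0]
    - [[0,0,0],0]
    - [[0,0,0],0]
  jaw: 0.6
  force: 20

```text
t: 22.38
tcp_pos: [0.443, 0.2114, 0.1797]
orientation: [-0.0, 0.01, 1.0, 0.0]
ft_force: [0.9, -0.2, 1.1]
width: 0.596
```

Emit:
move_arm:
  series:
    - [[-0.02,0,0],0]
    - [[-0.06,0,0],0]
    - [[-0.1,0,0],0]
    - [[-0.14,0,0.02],0]
    - [[-0.16,0,0.08],0]
    - [[-0.16,0,0.14],0]
    - [[-0.16,0,0.2],0]
    - [[-0.16,0,0.2],0]

```text
t: 23.05
tcp_pos: [0.3644, 0.2122, 0.2852]
orientation: [0.004, 0.01, 1.0, 0.002]
ft_force: [0.7, 0.1, 0.4]
width: 0.595
```

Run:
```python
from rig import get_obs,capture
from h import *
import pickle
np.set_printoptions(precision=4,suppress=True)
o=get_obs();print(o['t'],o['ft_force'],o['tcp_pos'],o['width'])
S=capture("scene");T=capture("top");o0,d=pickle.load(open("o0.pkl","rb"))
R=((270,110,315,155),(125,235,150,265))
for c in(d["scene"],S): print("scene",blobs(mask(c,(100,90,40),(125,255,255),R[0])))
for c in(d["top"],T): print("top",blobs(mask(c,(100,90,40),(125,255,255),R[1])))
x=np.abs(S["pixels"][110:210,280:345].astype(int)-d["scene"]["pixels"][110:210,280:345]).max(2);print("changed px",(x>60).sum())
a=S["pixels"];cv2.imwrite("pics/p13.png",np.hstack([cv2.resize(a[100:210,250:360],(400,400)),cv2.resize(d["scene"]["pixels"][100:210,250:360],(400,400))])[:,:,::-1])
print("orange",[onplane(T,b[0],.028)[0,:2] for b in blobs(mask(T,(5,150,120),(20,255,255),(270,170,340,235)))])
for n,lo,hi,r in(("tape",(22,150,120),(32,255,255),(205,190,255,240)),("driver",(0,150,100),(6,255,255),(200,140,262,172)),("mug",(95,80,40),(115,255,255),(355,160,410,210))):
  print(n,[blobs(mask(c,lo,hi,r),60) for c in(d["top"],T)])
```

```text
23.05 [0.7441 0.1218 0.3811] [0.3644 0.2122 0.2852] 0.5954169456013677
scene [([295.7, 125.8], 28, [292, 124, 9, 5]), ([301.0, 138.2], 177, [293, 128, 16, 21])]
scene [([295.7, 125.8], 28, [292, 124, 9, 5]), ([301.0, 138.2], 177, [293, 128, 16, 21])]
top [([142.8, 248.0], 186, [133, 240, 17, 18]), ([135.7, 256.5], 75, [131, 253, 10, 8])]
top [([142.8, 248.0], 184, [133, 240, 17, 18]), ([135.7, 256.5], 75, [131, 253, 10, 8])]
changed px 0
orange [array([ 0.6524, -0.232 ]), array([ 0.5837, -0.2167]), array([ 0.5751, -0.2622])]
tape [[([229.9, 215.9], 410, [215, 201, 31, 31])], [([229.9, 215.9], 408, [215, 201, 31, 31])]]
driver [[([236.1, 158.8], 287, [218, 153, 36, 13])], [([236.1, 158.8], 287, [218, 153, 36, 13])]]
mug [[([386.2, 184.7], 932, [360, 169, 46, 32])], [([386.2, 184.8], 934, [360, 169, 46, 32])]]
```

The rod's image matches its start position exactly, the bystanders haven't moved and the orange beads are about 83 mm apart. Handing in.

```bash
python3 -c "
from rig import job_done
print(job_done())"
```

```text
the job is handed in; nothing more can be done
None
```

I stirred two full counter-clockwise rounds from tab to tab with the rod, laid it back in its cradle and handed the job in at about 23 s. No verdict was reported.

**How it went:** The tool can only point straight down, and the lamp blocks the handle's middle. I gripped the handle by its upper corner at 120 N, and the rod kept its 28° lean throughout. While finding how far in I could go, the gripper touched the lamp at about 18 N, below the 40 N limit. The foot ran on a 40 mm circle, with its centre an estimated 14–21 mm above the table.

**Last checks, from the camera images:**
- **Rod:** it looks the same as at the start in both views (no changed pixels at the stand in the scene view), and the gripper is clear of it.
- **Orange beads:** the two farthest apart are about 83 mm centre to centre.
- **Beads in the bowl:** all seven were in the bowl after the second round. The last check after the return covered only the orange ones.
- **Bystanders:** the tape, screwdriver and mug did not move. I did not re-check the remote at the end.

**What failed or disagreed:**
- The last picture could not be viewed because the 12-picture limit was reached, so I relied on the numbers.
- My two estimates of the bowl centre differed by about 9 mm. I aimed between them, within the ±18 mm allowed.
- The rod slipped about 4 mm in the grip, and I allowed for that when laying it down.

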